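# Seal the culture tubes from blank to strongest

## Task

Before this dilution series goes to the cold room, gently press its tube caps down from vented to fully sealed, working from cleanest to strongest so that nothing is carried over: first the white cap, then yellow, then green, then red. Leave the two blue caps up in their vented position. Press lightly from above, without lifting or shifting the tubes or the rack, and leave everything else on the bench alone.

Things in the scene. Friction and masses are not known exactly. Their poses are not given: they have to be found in the camera images.
- rack: Dark grey sheet-metal tube rack, 110 mm (its x) by 172 mm (its y) and 70 mm tall (thin steel end loops to 78 mm), 0.9 kg, loose, turned by up to 0.45 rad. Origin: centre of its underside, z up. Six tubes stand in its square holes, at x = -26 and +26 mm and y = -52, 0 and +52 mm in its frame; which colour stands where varies.
- cap_white_top (a point): Centre of the flat top of the white push cap (sterile blank, to be sealed first). The cap is 29 mm across and 34 mm tall; its top starts 141 mm above the bench and is at 134 mm when sealed. z points up.
- cap_white (a joint): How far the white cap has been pushed down its tube, in m: 0 = raised, vented (a 7 mm gap shows above the ring on the tube), 0.007 = sealed, seated on the ring, a firm stop (but the whole tube gives on its foam). It slides stiffly, at about 3 N, stays where it is left and cannot come off upwards.
- cap_yellow_top (a point): Centre of the flat top of the yellow push cap (weakest dilution, to be sealed second). The cap is 29 mm across and 34 mm tall; its top starts 141 mm above the bench and is at 134 mm when sealed. z points up.
- cap_yellow (a joint): How far the yellow cap has been pushed down its tube, in m: 0 = raised, vented (a 7 mm gap shows above the ring on the tube), 0.007 = sealed, seated on the ring, a firm stop (but the whole tube gives on its foam). It slides stiffly, at about 3 N, stays where it is left and cannot come off upwards.
- cap_green_top (a point): Centre of the flat top of the green push cap (middle dilution, to be sealed third). The cap is 29 mm across and 34 mm tall; its top starts 141 mm above the bench and is at 134 mm when sealed. z points up.
- cap_green (a joint): How far the green cap has been pushed down its tube, in m: 0 = raised, vented (a 7 mm gap shows above the ring on the tube), 0.007 = sealed, seated on the ring, a firm stop (but the whole tube gives on its foam). It slides stiffly, at about 3 N, stays where it is left and cannot come off upwards.
- cap_red_top (a point): Centre of the flat top of the red push cap (strongest dilution, to be sealed last). The cap is 29 mm across and 34 mm tall; its top starts 141 mm above the bench and is at 134 mm when sealed. z points up.
- cap_red (a joint): How far the red cap has been pushed down its tube, in m: 0 = raised, vented (a 7 mm gap shows above the ring on the tube), 0.007 = sealed, seated on the ring, a firm stop (but the whole tube gives on its foam). It slides stiffly, at about 3 N, stays where it is left and cannot come off upwards.
- cap_blue1_top (a point): Centre of the flat top of the blue push cap (one of two with blue caps over green agar, still growing, to stay vented). The cap is 29 mm across and 34 mm tall; its top starts 141 mm above the bench and is at 134 mm when sealed. z points up.
- cap_blue1 (a joint): How far the blue cap has been pushed down its tube, in m: 0 = raised, vented (a 7 mm gap shows above the ring on the tube), 0.007 = sealed, seated on the ring, a firm stop (but the whole tube gives on its foam). It slides stiffly, at about 3 N, stays where it is left and cannot come off upwards.
- cap_blue2_top (a point): Centre of the flat top of the blue push cap (one of two with blue caps over green agar, still growing, to stay vented). The cap is 29 mm across and 34 mm tall; its top starts 141 mm above the bench and is at 134 mm when sealed. z points up.
- cap_blue2 (a joint): How far the blue cap has been pushed down its tube, in m: 0 = raised, vented (a 7 mm gap shows above the ring on the tube), 0.007 = sealed, seated on the ring, a firm stop (but the whole tube gives on its foam). It slides stiffly, at about 3 N, stays where it is left and cannot come off upwards.
- flask: Conical glass flask with a few green leaf pieces in it, 82 mm wide at the foot, 130 mm tall; stands on the bench behind the rack. Origin: centre of its underside. To be left alone.
- bottle: Round clear reagent bottle with a wide blue screw cap, 70 mm across, 155 mm tall; stands on the bench at the right (-y) end of the rack. Not one of the tubes. Origin: centre of its underside. To be left alone.
- dish_amber: Covered petri dish with amber agar, 91 mm across, 16 mm tall; at the left (+y) end of the rack. Origin: centre of its underside. To be left alone.
- dish_pink: Covered petri dish with pink agar, 91 mm across, 16 mm tall; on the left of the bench. Origin: centre of its underside. To be left alone.
- pepper: Yellow bell pepper, 84 mm across, 98 mm tall with its stalk; on the right of the bench. Origin: centre of its underside. To be left alone.
- forceps: Steel forceps lying flat, 140 mm long, 17 mm wide, 8 mm high; on the left of the bench. Origin: centre of its underside. To be left alone.
- tube_white: The loose glass tube under cap_white, 25 mm across, 110 mm long, standing upright in the rack on a foam cushion 17 mm above the bench. The foam gives about 1 mm for each 5 N (6 mm at most) and springs back. Origin: centre of its foot, z up.
- tube_yellow: The loose glass tube under cap_yellow, 25 mm across, 110 mm long, standing upright in the rack on a foam cushion 17 mm above the bench. The foam gives about 1 mm for each 5 N (6 mm at most) and springs back. Origin: centre of its foot, z up.
- tube_green: The loose glass tube under cap_green, 25 mm across, 110 mm long, standing upright in the rack on a foam cushion 17 mm above the bench. The foam gives about 1 mm for each 5 N (6 mm at most) and springs back. Origin: centre of its foot, z up.
- tube_red: The loose glass tube under cap_red, 25 mm across, 110 mm long, standing upright in the rack on a foam cushion 17 mm above the bench. The foam gives about 1 mm for each 5 N (6 mm at most) and springs back. Origin: centre of its foot, z up.
There are look-alikes about, which are no part of the job. What is shaped like the tube_white but black is not meant. What is shaped like the part that bears cap_blue2_top but black is not meant.

How it is judged:
On the way, in this order (a step that is already met when the one before it is completed fails the run):
1. the white cap is pressed down until sealed (value of joint cap_white above 0.0055 m), for 0.1 s.
2. the yellow cap is pressed down until sealed (value of joint cap_yellow above 0.0055 m), for 0.1 s.
3. the green cap is pressed down until sealed (value of joint cap_green above 0.0055 m), for 0.1 s.
4. the red cap is pressed down until sealed (value of joint cap_red above 0.0055 m), for 0.1 s.
At the end, for the whole second after the job is handed in: White, yellow, green and red caps down at least 5.5 of 7 mm, sealed in that order; both blue caps down less than 2 mm; all six tubes upright (0.1 rad) and at rest, cap tops and rack within 15 mm of their start; the six other things within 20 mm of theirs (value of joint each of cap_white, cap_yellow, cap_green, cap_red above 0.0055 m and value of joint each of cap_blue1, cap_blue2 below 0.002 m and angle between each of cap_white_top, cap_yellow_top, cap_green_top, cap_red_top, cap_blue1_top, cap_blue2_top's own z axis and vertical below 0.1 rad and distance of each of cap_white_top, cap_yellow_top, cap_green_top, cap_red_top, cap_blue1_top, cap_blue2_top, rack from where it was at the start of the episode below 0.015 m and linear speed of rack below 0.01 m/s and distance of each of flask, bottle, dish_amber, dish_pink, pepper, forceps from where it was at the start of the episode below 0.02 m); the robot touches nothing.
It fails at once if a blue cap is pressed down by more than 2 mm (value of joint any of cap_blue1, cap_blue2 above 0.002 m).
It fails at once if the robot pushes on a tube, its cap or the rack with more than 30 N (contact force between any of the arm, the fingers and rack above 30 N or contact force between any of the arm, the fingers and tube_white above 30 N or contact force between any of the arm, the fingers and tube_yellow above 30 N or contact force between any of the arm, the fingers and tube_green above 30 N or contact force between any of the arm, the fingers and tube_red above 30 N).
It fails at once if a tube is lifted, tipped or shifted (its cap top moves more than 15 mm, or rises above 151 mm) (distance of any of cap_white_top, cap_yellow_top, cap_green_top, cap_red_top, cap_blue1_top, cap_blue2_top from where it was at the start of the episode above 0.015 m or height (world z) of any of cap_white_top, cap_yellow_top, cap_green_top, cap_red_top, cap_blue1_top, cap_blue2_top above 0.151 m).
It fails at once if the rack is lifted or shifted by more than 15 mm (distance of rack from where it was at the start of the episode above 0.015 m).
It fails at once if a thing standing by is moved by more than 20 mm (distance of any of flask, bottle, dish_amber, dish_pink, pepper, forceps from where it was at the start of the episode above 0.02 m).
It also fails if it takes over 45 s, if anything falls off the work surface, if the arm or the gripper's body presses on something with over 40 N, if the wrist force passes 120 N, or if a joint passes its speed limit or range.

## Robot

A 6-joint arm with a two-finger parallel gripper is mounted at the origin on the work surface. World frame = base frame: x ahead of the robot, y to its left, z up, the work surface at z = 0. Lengths are in m, angles in rad, forces in N, time in s.
With the tool pointing down it reaches from about 0.225 to 0.875 m from the base axis. Payload 3.4 kg.
Tool frame: the origin (TCP) lies at the very end of the fingers, on their centre line; the grasp point (between the pads) lies 19 mm behind it; z points along the fingers, y is the direction in which the jaws open and shut (so a half turn about z gives the same grasp; the last joint's range is limited). The gripper opens to 85 mm and grips with 20 to 120 N. Pads are 22 mm wide; open, the fingers measure 114 mm over their backs; the gripper's body (76 mm by 85 mm) begins 54 mm behind the grasp point. The pads swing forward as they close: fully open they stand 13 mm farther back than shut.
Start: joints at [1.177, 0.276, 1.505, -0, 1.361, -0.121], TCP at [0.155, 0.554, 0.231] pointing down, gripper open.
Joint ranges: [-2.89, 2.89], [-0.75, 2.08], [0.22, 2.7], [-1.18, 4.32], [0.11, 2.71], [-2.7, 2.7]. Speed limits (rad/s): [2.57, 2.57, 3.14, 3.14, 3.14, 3.14].

## Interface

Orientations are given as a unit quaternion [w, x, y, z].
In Python, from rig import telemetry, cams, sign_off, spotter gives the robot as it stands.
- The arm moves only by the tool servo_tool, never from a script. Its argument "steps" is a list of rows, each a list of 6 numbers: the shift along the tool's x, y, z in mm, then the turn, a rotation vector about the tool's x, y, z in degrees. In form: [[x, y, z, ax, ay, az], ...]. A call has 1 to 8 rows; each row is the pose to reach, as a shift and turn from the pose commanded when the call began, along the tool's axes at that moment; what a row does not reach only later rows make up. A row lasts 1/10 s, in which the tool goes at most 50 mm and 8.59 degrees, less where a joint would pass 70% of its speed; a pose out of reach is approached as far as the arm can. A call with a gripper value outside its range is refused whole. "hand" is the closure in counts, from 0 (fully open) to 255 (shut), set as the call begins (left out, the last holds). The fingers move at their own pace and stop on an object; "grip_force" is the grip in N (left out, the last holds). Time passes only in rows, so rows that repeat a pose let the fingers close. It gives the time, the measured TCP pose, the force and the opening at its end, in the units of the state.
- telemetry.get_state(): the state, without advancing time (a new reading comes with each control period).
- cams.get_image(name): name is "scene" or "side" or "wrist"; returns (picture, depth): 384x512x3 uint8, red, green, blue; 384x512 float32, m along the optical axis (not along the pixel's ray), 0 where there is no reading.
- cams.camera_model(name): a dict with "camera_matrix" (3x3 intrinsics, pixels), "origin" and "rotation" of the camera in the world; the wrist camera has in their place "tool_from_camera" (4x4, takes a point from camera to tool coordinates, whose origin is the TCP and whose axes are the flange's). Camera axes: x right, y up, looking along -z (the intrinsics and any distortion apply to the point x, -y, -z); pixel columns grow to the right and rows downward; lengths in m; the calibration is good to about 2 mm. A picture is of the moment at which its call begins: read the wrist's pose just before it. camera_model takes no time and is no camera call.
- sign_off(): hands the job in, once; it reports no verdict.
Trained networks look in the newest picture that a camera, given by its name, has taken for a name from the list of things; names that differ only in an ending like _2 or _b are one class to them, and where a whole thing is asked for, a point or a joint stands for the part that bears it (a point fixed in the world has none). Each returns a list of dicts, best first, with "conf" (0 to 1); they miss things now and then, are a little off and sometimes report something else, mostly with a low value. They report only what shows in the picture. A call takes as long as a camera call. They do not tell look-alikes from the thing itself.
- spotter.outline_of(query, camera): "region" (384x512 bool, what is visible of it) and "rect" ([left, top, width, height] in pixels, round what is visible of it).
The state is a dict: "clock": time; "qpos": joint angles; "qd": joint speeds; "effort": joint torques, N m; "position": TCP position; "ee_rot": TCP orientation; "contact_force": force on the tool from outside, world axes, zero at the start; "moment": the same for the moment, N m; "width": finger opening in m.
Only numpy, scipy, OpenCV 4.12 (cv2) and the standard library are available. Lean on these libraries where they do the work, as an engineer would, in place of code of your own. Each camera call takes 0.05 s, during which the arm holds its last target.

## Working session

There is one attempt and no reset: what is moved stays moved. The work goes in short steps, Python scripts to look and compute and a tool call to move; the robot and the scene stay as the last step left them, time stands still between calls to the robot, and variables do not carry over. Pictures are saved under pics/ and viewed, and the job is handed in when it is done.

Besides the shell and the picture viewer there is one more tool, called after ">>>" as name(argument=value, ...), one argument or row to a line, values as JSON. servo_tool: Moves the arm, as the interface text tells. Its arguments: {"type":"object","properties":{"steps":{"type":"array","items":{"type":"array","items":{"type":"number"}}},"hand":{"type":"number"},"grip_force":{"type":"number"}},"required":["steps"]}

```bash
mkdir -p pics; python3 - <<'E'
from rig import telemetry,cams
import cv2,numpy as np
s=telemetry.get_state()
for k,v in s.items(): print(k,np.round(v,4))
for n in("scene","side","wrist"):
    p,d=cams.get_image(n); cv2.imwrite(f"pics/a_{n}.png",p[:,:,::-1]); np.savez(f"a_{n}.npz",p=p,d=d)
    print(n,cams.camera_model(n))
E
```

```text
clock 0.0
qpos [ 1.177   0.2766  1.5062  0.      1.3607 -0.121 ]
qd [-0.0004  0.0015 -0.0028 -0.0028 -0.0014  0.0004]
effort [ 1.50000e-03 -4.16768e+01 -2.45806e+01  3.00000e-04  1.07000e-02
  0.00000e+00]
position [0.1547 0.5532 0.2304]
ee_rot [-2.000e-04  1.360e-01  9.907e-01 -9.000e-04]
contact_force [-0.406  -0.0605  0.2387]
moment [-0.0107 -0.0119 -0.0063]
width 0.0855
scene {'camera_matrix': array([[423.8510139 ,   0.        , 248.15208647],
       [  0.        , 423.8510139 , 191.54435649],
       [  0.        ,   0.        ,   1.        ]]), 'origin': array([1.34670839, 0.2786669 , 0.8467874 ]), 'rotation': array([0.52770875, 0.23988154, 0.34091639, 0.74010563])}
side {'camera_matrix': array([[389.39312507,   0.        , 254.27578277],
       [  0.        , 389.39312507, 194.83670583],
       [  0.        ,   0.        ,   1.        ]]), 'origin': array([ 0.25565115, -0.77204151,  0.669454  ]), 'rotation': array([ 0.86728044,  0.46281965, -0.08143811, -0.16428767])}
wrist {'camera_matrix': array([[293.52347972,   0.        , 256.15328109],
       [  0.        , 293.52347972, 194.16315597],
       [  0.        ,   0.        ,   1.        ]]), 'tool_from_camera': array([[-4.93296136e-04,  9.49068996e-01,  3.15067925e-01,
         8.21338195e-02],
       [ 9.99999820e-01,  5.75417585e-04, -1.67630338e-04,
        -1.10937792e-04],
       [-3.40388381e-04,  3.15067785e-01, -9.49069110e-01,
        -1.42610112e-01],
       [ 0.00000000e+00,  0.00000000e+00,  0.00000000e+00,
         1.00000000e+00]])}
```

View pics/a_scene.png

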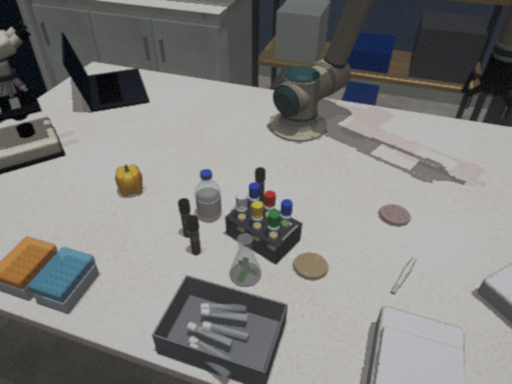

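View pics/a_side.png

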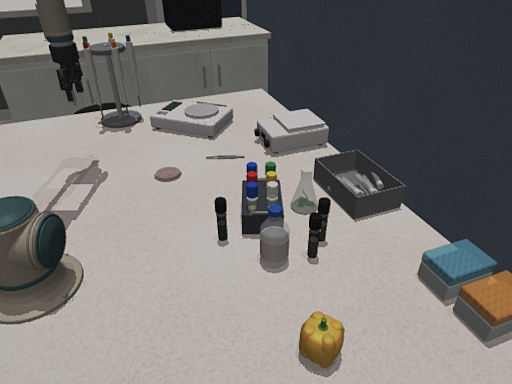

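View pics/a_wrist.png

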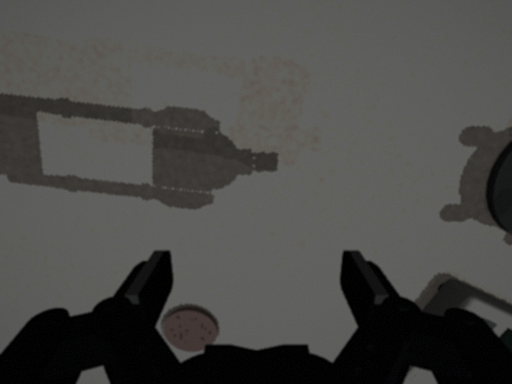

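The scene view shows the rack at about (263,225). The caps sit in two rows: white (241,203), yellow (257,211), green (274,219), and blue (254,190), red (270,200), blue (287,208). Black look-alike tubes stand at (260,178), (184,215) and (194,235), outside the rack. Next I'll enlarge and measure.

```bash
cat > h.py <<'E'
import numpy as np,cv2
from scipy.spatial.transform import Rotation as R
from rig import telemetry,cams
def quat(q): return R.from_quat([q[1],q[2],q[3],q[0]])
def pose(n,state=None):
    m=cams.camera_model(n);K=m['camera_matrix']
    if n!='wrist':
        r=m['rotation']; return K,quat(r).as_matrix(),np.array(m['origin'])
    T=m['tool_from_camera'];Rt=quat(state['ee_rot']).as_matrix()
    return K,Rt@T[:3,:3],np.array(state['position'])+Rt@T[:3,3]
def cloud(d,K,Rm,o):
    v,u=np.mgrid[:d.shape[0],:d.shape[1]]
    p=np.stack([(u-K[0,2])/K[0,0]*d,-(v-K[1,2])/K[1,1]*d,-d],-1)
    return p@Rm.T+o
def proj(P,K,Rm,o):
    c=(np.atleast_2d(P)-o)@Rm
    return np.stack([K[0,0]*c[:,0]/-c[:,2]+K[0,2],K[1,1]*c[:,1]/c[:,2]+K[1,2]],1)
E
python3 - <<'E'
from h import *
for n,(u0,u1,v0,v1) in dict(scene=(170,330,150,290),side=(200,330,140,270)).items():
    z=np.load(f"a_{n}.npz");p=z['p'];d=z['d']
    c=cv2.resize(p[v0:v1,u0:u1],None,fx=4.2,fy=4.2,interpolation=cv2.INTER_CUBIC)
    cv2.imwrite(f"pics/b_{n}.png",c[:,:,::-1])
    W=cloud(d,*pose(n))
    m=(W[...,2]>.125)&(W[...,2]<.155)&(W[...,0]>.2)&(W[...,0]<1)&(abs(W[...,1])<.5)
    hsv=cv2.cvtColor(p,cv2.COLOR_RGB2HSV)
    k,l,st,ce=cv2.connectedComponentsWithStats((m&(W[...,2]>.133)).astype(np.uint8))
    for i in range(1,k):
        if st[i,4]<15: continue
        s=l==i; print(n,ce[i].round(1),st[i,4],W[s].mean(0).round(4),W[s][:,2].max().round(4),np.median(p[s],0))
E
```

```text
scene [205.9 174.9] 120 [ 0.5541 -0.1184  0.1486] 0.1548 [ 56.   79.  137.5]
scene [254.2 186.2] 80 [0.5459 0.0138 0.1388] 0.1421 [ 49.   68.  152.5]
scene [270.1 194.7] 82 [0.5645 0.0625 0.1389] 0.1433 [169.5  51.   50. ]
scene [241.4 196.4] 88 [ 0.5941 -0.0043  0.1388] 0.1428 [179.5 179.  182. ]
scene [286.7 203.3] 89 [0.5824 0.1109 0.1388] 0.1423 [ 49.  69. 161.]
scene [257.4 205.3] 91 [0.6131 0.0444 0.1391] 0.1435 [169. 161.  69.]
scene [274.  214.5] 98 [0.631  0.0925 0.139 ] 0.1425 [ 54. 118.  64.]
side [270.3 164.6] 66 [0.6287 0.087  0.1396] 0.1434 [ 45.5 120.   58.5]
side [251.4 165. ] 65 [0.5796 0.104  0.14  ] 0.1442 [ 31.  57. 153.]
side [251.8 174.7] 76 [0.5623 0.0559 0.1396] 0.1439 [155.   39.5  41.5]
side [271.3 174.4] 72 [0.6109 0.0382 0.1393] 0.1436 [170.  156.5  70. ]
side [251.9 185. ] 80 [0.5444 0.0078 0.1399] 0.144 [ 37.   56.  134.5]
side [272.3 184.8] 83 [ 0.5925 -0.0107  0.1398] 0.1439 [172. 167. 169.]
side [274.8 213.4] 111 [ 0.5465 -0.1313  0.1457] 0.155 [30. 45. 71.]
```

View pics/b_scene.png

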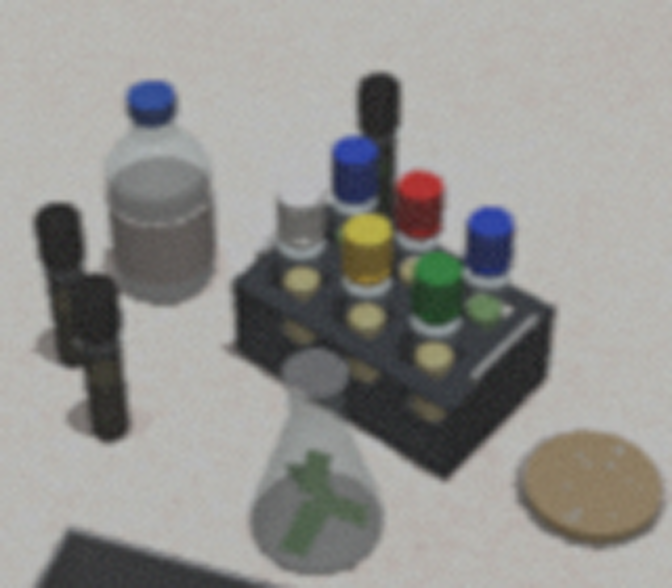

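View pics/b_side.png

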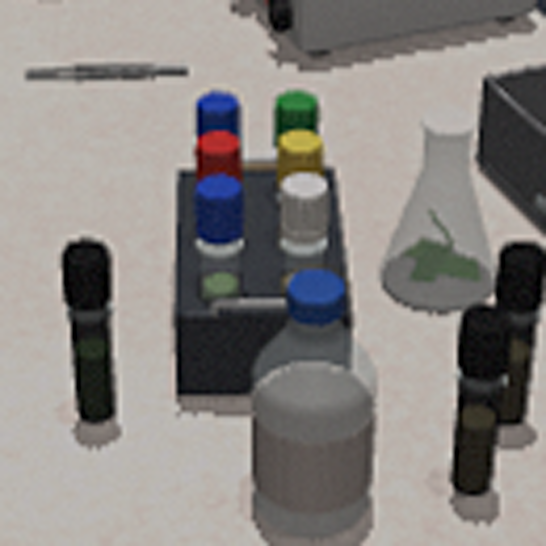

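The crop confirms it: the four coloured caps and two blue ones are in the rack. The blue bottle cap and the black tubes are not part of the job. I'll shut the gripper and move above the rack for a wrist view.

>>> servo_tool(
  steps=[
    [-30,-18,-10,0,0,0],
    [-67,-40,-20,0,0,0],
    [-104,-63,-30,0,0,0],
    [-141,-85,-40,0,0,0],
    [-178,-107,-50,0,0,0],
    [-215,-130,-60,0,0,0],
    [-252,-152,-70,0,0,0],
    [-289,-174,-70,0,0,0],
  ],
  hand=255,
  grip_force=20,
)

```text
clock: 0.95
position: [0.3878, 0.3072, 0.3027]
ee_rot: [0.001, 0.136, 0.991, 0.001]
contact_force: [0.6, 0.8, -0.2]
width: 0.0003
```

>>> servo_tool(
  steps=[
    [-38,-23,0,0,0,0],
    [-76,-46,0,0,0,0],
    [-114,-69,0,0,0,0],
    [-152,-92,0,0,0,0],
    [-190,-115,0,0,0,0],
    [-228,-137,0,0,0,0],
    [-266,-160,0,0,0,0],
    [-304,-183,0,0,0,0],
  ],
)

```text
clock: 1.75
position: [0.6307, 0.0487, 0.3009]
ee_rot: [-0.0, 0.136, 0.991, 0.0]
contact_force: [0.3, 0.7, 0.1]
width: 0.0
```

>>> servo_tool(
  steps=[
    [0,0,0,0,0,0],
    [0,0,0,0,0,0],
    [0,0,0,0,0,0],
  ],
)

```text
clock: 2.05
position: [0.629, 0.051, 0.3011]
ee_rot: [-0.001, 0.136, 0.991, 0.0]
contact_force: [-0.5, 0.2, 0.2]
width: -0.0003
```

```bash
python3 - <<'E'
from h import *
s=telemetry.get_state();p,d=cams.get_image("wrist")
print(s['clock'],s['position'],s['ee_rot'],s['contact_force'],s['width'])
cv2.imwrite("pics/c_wrist.png",p[:,:,::-1]);import pickle;pickle.dump((s,p,d),open('c.pkl','wb'))
P=pose('wrist',s);W=cloud(d,*P)
m=(W[...,2]>.132)&(W[...,2]<.15)
k,l,st,ce=cv2.connectedComponentsWithStats(m.astype(np.uint8))
for i in range(1,k):
    if st[i,4]<60: continue
    q=l==i; print(ce[i].round(1),st[i,4],np.median(W[q],0).round(4),np.median(p[q],0))
E
```

```text
2.05 [0.62895862 0.0510029  0.30110615] [-6.64766222e-04  1.35686517e-01  9.90751544e-01  3.23202831e-04] [-0.50116321  0.2378698   0.19962943] -0.0002988087617271359
[195.7 107.4] 693 [0.5431 0.0128 0.141 ] [17. 31. 81.]
[247.2 112. ] 653 [0.5612 0.0607 0.1411] [129.  33.  32.]
[298.5 116.4] 669 [0.5791 0.1089 0.1411] [ 37.  61. 128.]
[ 84.1 145.8] 235 [ 0.5482 -0.1086  0.1436] [23. 26. 36.]
[194.8 158.4] 613 [ 0.5912 -0.005   0.141 ] [106. 105.  98.]
[243.6 162.4] 593 [0.609  0.0429 0.141 ] [90. 73. 24.]
[292.1 166.3] 590 [0.6268 0.091  0.141 ] [ 39. 105.  50.]
```

View pics/c_wrist.png

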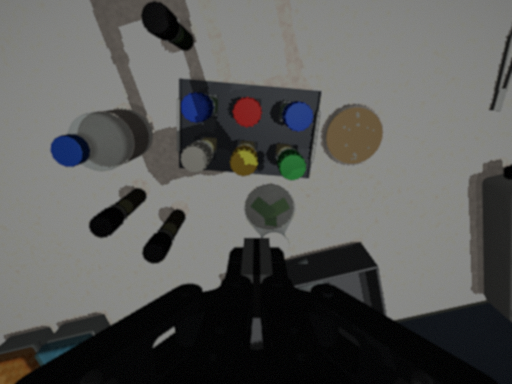

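Wrist view: white (195,158), yellow (244,162), green (292,166), red (247,112), and the blue caps at (196,107) and (298,116). Depth puts the tops at z 0.141, with positions agreeing across cameras to about 3 mm. Moving above white.

>>> servo_tool(
  steps=[
    [10,-32,20,0,0,0],
    [21,-64,60,0,0,0],
    [21,-64,100,0,0,0],
    [21,-64,130,0,0,0],
    [21,-64,147,0,0,0],
    [21,-64,147,0,0,0],
    [21,-64,147,0,0,0],
  ],
)

```text
clock: 2.8
position: [0.5923, -0.0048, 0.1552]
ee_rot: [0.0, 0.135, 0.991, 0.0]
contact_force: [1.0, 1.0, 0.6]
width: 0.0
```

```bash
python3 - <<'E'
from h import *
for n,(u0,u1,v0,v1) in dict(scene=(200,320,150,250),side=(210,310,140,230)).items():
    p,d=cams.get_image(n)
    c=cv2.resize(p[v0:v1,u0:u1],None,fx=5,fy=5,interpolation=cv2.INTER_CUBIC)
    cv2.imwrite(f"pics/d_{n}.png",c[:,:,::-1])
E
```

```text
(no output)
```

View pics/d_scene.png

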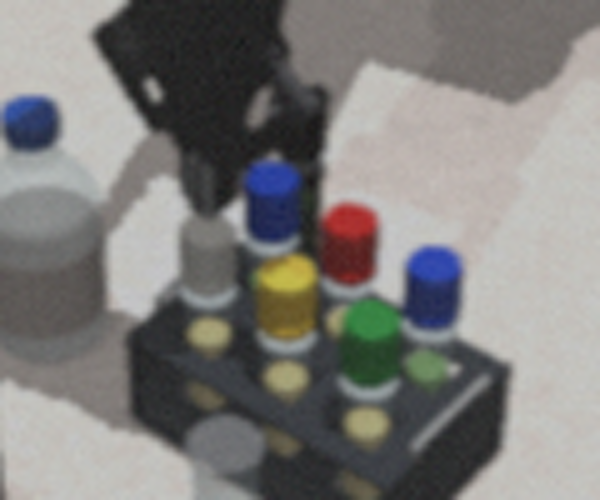

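View pics/d_side.png

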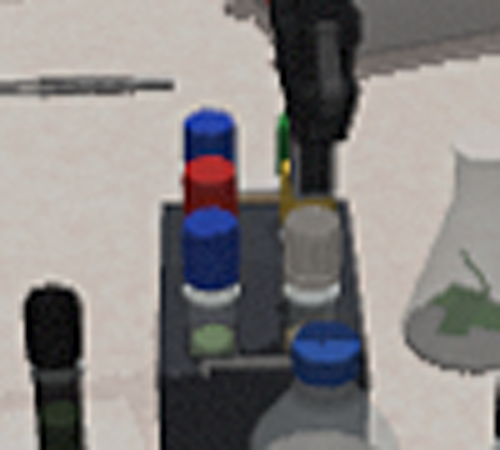

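The shut fingertips are centred over the white cap in both crops (scene (208,215), side (315,195)). Pressing slowly.

>>> servo_tool(
  steps=[
    [0,0,7,0,0,0],
    [0,0,12,0,0,0],
    [0,0,14,0,0,0],
    [0,0,16,0,0,0],
    [0,0,18,0,0,0],
    [0,0,20,0,0,0],
    [0,0,21,0,0,0],
    [0,0,21,0,0,0],
  ],
)

```text
clock: 3.7
position: [0.5925, -0.0058, 0.1334]
ee_rot: [0.0, 0.136, 0.991, 0.0]
contact_force: [-0.1, -0.8, 2.9]
width: 0.0001
```

>>> servo_tool(
  steps=[
    [0,0,0.5,0,0,0],
    [0,0,1,0,0,0],
    [0,0,1,0,0,0],
  ],
)

```text
clock: 4.0
position: [0.5927, -0.0058, 0.1329]
ee_rot: [0.001, 0.136, 0.991, 0.0]
contact_force: [-1.9, 0.1, 6.7]
width: 0.0004
```

The force is rising past the 3 N sliding level, so the cap has reached its stop. I'll go about 1 mm further to confirm.

>>> servo_tool(
  steps=[
    [0,0,0.5,0,0,0],
    [0,0,1,0,0,0],
    [0,0,1,0,0,0],
    [0,0,1,0,0,0],
  ],
)

```text
clock: 4.4
position: [0.593, -0.0058, 0.1325]
ee_rot: [0.001, 0.136, 0.991, 0.0]
contact_force: [-1.0, 0.4, 8.5]
width: 0.0
```

>>> servo_tool(
  steps=[
    [0,0,-3,0,0,0],
    [0,0,-8,0,0,0],
    [0,0,-20,0,0,0],
    [0,0,-50,0,0,0],
    [0,0,-50,0,0,0],
  ],
)

```text
clock: 4.9
position: [0.595, -0.0061, 0.1855]
ee_rot: [0.004, 0.136, 0.991, 0.0]
contact_force: [0.6, -1.0, -0.0]
width: -0.0003
```

```bash
cat > look.py <<'E'
from h import *
import sys
t=sys.argv[1]
s=telemetry.get_state();print(s['clock'],s['position'].round(4) if hasattr(s['position'],'round') else s['position'],s['ee_rot'])
out=[]
for n,(u0,u1,v0,v1) in dict(scene=(210,310,160,240),side=(215,315,145,225)).items():
    p,d=cams.get_image(n)
    out.append(cv2.resize(p[v0:v1,u0:u1],None,fx=4,fy=4,interpolation=cv2.INTER_CUBIC))
    W=cloud(d,*pose(n))
    for c,x,y in [('white',.592,-.005),('yellow',.610,.043),('green',.628,.091),('red',.562,.060),('blue1',.543,.012),('blue2',.580,.109)]:
        m=(np.hypot(W[...,0]-x,W[...,1]-y)<.011)&(W[...,2]>.12)&(W[...,2]<.15)
        z=W[m][:,2]; print(n,c,m.sum(),np.percentile(z,[50,80,95]).round(4) if m.sum() else '')
cv2.imwrite(f"pics/{t}.png",np.hstack(out)[:,:,::-1])
E
python3 look.py e1
```

```text
4.9 [ 0.595  -0.0061  0.1855] [4.00559827e-03 1.35930282e-01 9.90710305e-01 7.06463196e-05]
scene white 39 [0.1331 0.1343 0.135 ]
scene yellow 43 [0.14   0.1408 0.1415]
scene green 47 [0.1401 0.1416 0.1426]
scene red 40 [0.1399 0.1409 0.1427]
scene blue1 34 [0.1397 0.1406 0.1413]
scene blue2 45 [0.1401 0.1415 0.1427]
side white 33 [0.1344 0.1355 0.1357]
side yellow 36 [0.1408 0.142  0.1427]
side green 15 [0.1408 0.142  0.1427]
side red 29 [0.1419 0.1426 0.1428]
side blue1 35 [0.141  0.1419 0.1425]
side blue2 26 [0.1415 0.1422 0.1431]
```

View pics/e1.png

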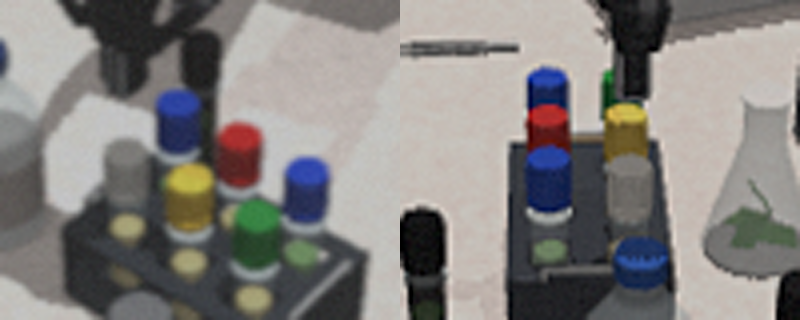

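The white cap dropped about 7 mm (top at 0.134), its white ring gap is closed, and the others are unchanged. Next is yellow.

>>> servo_tool(
  steps=[
    [-2,25,0,0,0,0],
    [-4.5,51,0,0,0,0],
    [-4.5,51,10,0,0,0],
    [-4.5,51,26,0,0,0],
    [-4.5,51,27,0,0,0],
    [-4.5,51,27,0,0,0],
    [-4.5,51,27,0,0,0],
  ],
)

```text
clock: 5.7
position: [0.6105, 0.0417, 0.1545]
ee_rot: [0.0, 0.136, 0.991, -0.0]
contact_force: [-0.4, -0.0, -0.2]
width: -0.0001
```

>>> servo_tool(
  steps=[
    [0,1,7,0,0,0],
    [0,1,12,0,0,0],
    [0,1,14,0,0,0],
    [0,1,16,0,0,0],
    [0,1,18,0,0,0],
    [0,1,20,0,0,0],
    [0,1,21,0,0,0],
    [0,1,21,0,0,0],
  ],
)

```text
clock: 6.5
position: [0.6108, 0.0431, 0.1334]
ee_rot: [0.0, 0.136, 0.991, 0.0]
contact_force: [0.2, 0.4, 3.9]
width: 0.0002
```

>>> servo_tool(
  steps=[
    [0,0,0.5,0,0,0],
    [0,0,1,0,0,0],
    [0,0,1.5,0,0,0],
    [0,0,2,0,0,0],
    [0,0,2,0,0,0],
    [0,0,2,0,0,0],
  ],
)

```text
clock: 7.1
position: [0.6114, 0.0431, 0.1325]
ee_rot: [0.001, 0.136, 0.991, 0.0]
contact_force: [-0.3, 0.0, 7.1]
width: -0.0002
```

>>> servo_tool(
  steps=[
    [0,0,-3,0,0,0],
    [0,0,-8,0,0,0],
    [0,0,-20,0,0,0],
    [0,0,-50,0,0,0],
    [0,0,-50,0,0,0],
  ],
)

```text
clock: 7.6
position: [0.6134, 0.043, 0.1856]
ee_rot: [0.004, 0.136, 0.991, 0.0]
contact_force: [0.8, -0.9, 0.1]
width: 0.0001
```

```bash
python3 look.py e2
```

```text
7.6 [0.6134 0.043  0.1856] [3.98964163e-03 1.35957147e-01 9.90706593e-01 4.29336434e-04]
scene white 39 [0.1329 0.1338 0.1344]
scene yellow 42 [0.1328 0.1338 0.135 ]
scene green 43 [0.14   0.141  0.1419]
scene red 38 [0.1399 0.1409 0.1416]
scene blue1 8 [0.1389 0.1402 0.141 ]
scene blue2 46 [0.1398 0.141  0.1419]
side white 32 [0.1339 0.135  0.1355]
side yellow 33 [0.1346 0.1352 0.1358]
side green 37 [0.141  0.1415 0.1424]
side red 32 [0.1416 0.1425 0.1427]
side blue1 40 [0.1415 0.1425 0.143 ]
side blue2 28 [0.1413 0.1421 0.143 ]
```

View pics/e2.png

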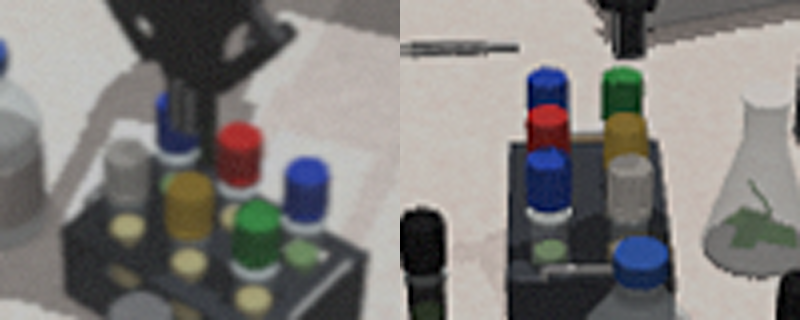

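Yellow is down about 7 mm and the rest are unchanged. Next is green, at (0.628, 0.091).

>>> servo_tool(
  steps=[
    [-2,25,0,0,0,0],
    [-4.5,51,0,0,0,0],
    [-4.5,51,10,0,0,0],
    [-4.5,51,26,0,0,0],
    [-4.5,51,27,0,0,0],
    [-4.5,51,27,0,0,0],
    [-4.5,51,27,0,0,0],
  ],
)

```text
clock: 8.4
position: [0.6289, 0.0905, 0.1545]
ee_rot: [0.0, 0.136, 0.991, -0.0]
contact_force: [-0.6, 0.6, 0.1]
width: -0.0
```

>>> servo_tool(
  steps=[
    [0,0,7,0,0,0],
    [0,0,12,0,0,0],
    [0,0,14,0,0,0],
    [0,0,16,0,0,0],
    [0,0,18,0,0,0],
    [0,0,20,0,0,0],
    [0,0,21,0,0,0],
    [0,0,21,0,0,0],
  ],
)

```text
clock: 9.2
position: [0.6289, 0.091, 0.1334]
ee_rot: [0.0, 0.136, 0.991, 0.0]
contact_force: [-0.4, -0.3, 4.6]
width: -0.0001
```

>>> servo_tool(
  steps=[
    [0,0,0.5,0,0,0],
    [0,0,1,0,0,0],
    [0,0,1.5,0,0,0],
    [0,0,2,0,0,0],
    [0,0,2,0,0,0],
    [0,0,2,0,0,0],
  ],
)

```text
clock: 9.8
position: [0.6294, 0.0911, 0.1325]
ee_rot: [0.001, 0.136, 0.991, 0.0]
contact_force: [0.4, 0.0, 7.7]
width: 0.0002
```

>>> servo_tool(
  steps=[
    [0,0,-3,0,0,0],
    [0,0,-8,0,0,0],
    [0,0,-20,0,0,0],
    [0,0,-50,0,0,0],
    [0,0,-50,0,0,0],
  ],
)

```text
clock: 10.3
position: [0.6314, 0.0911, 0.1857]
ee_rot: [0.004, 0.136, 0.991, 0.001]
contact_force: [0.6, 0.1, 1.0]
width: 0.0004
```

```bash
python3 look.py e3
```

```text
10.3 [0.6314 0.0911 0.1857] [3.97713269e-03 1.35953304e-01 9.90706979e-01 7.51053481e-04]
scene white 40 [0.1333 0.134  0.1352]
scene yellow 38 [0.1329 0.1338 0.1344]
scene green 43 [0.1327 0.1338 0.1353]
scene red 18 [0.1395 0.1406 0.1414]
scene blue1 37 [0.1391 0.14   0.1416]
scene blue2 44 [0.1398 0.1407 0.1415]
side white 30 [0.1343 0.1355 0.1356]
side yellow 28 [0.1347 0.1353 0.136 ]
side green 31 [0.1339 0.1349 0.1353]
side red 38 [0.1414 0.1421 0.1427]
side blue1 40 [0.1412 0.142  0.1426]
side blue2 29 [0.1414 0.1422 0.1432]
```

View pics/e3.png

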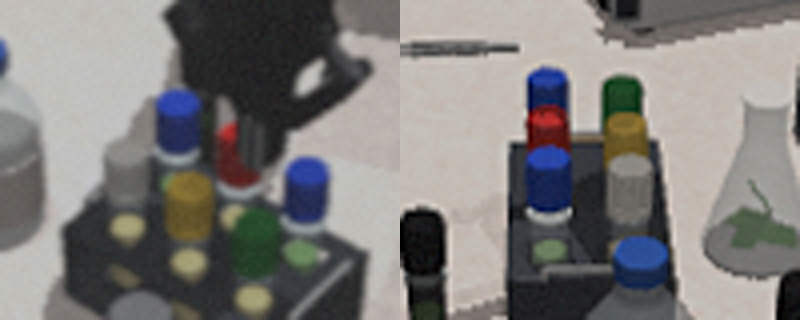

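Green is sealed. Red is next, between the two blue caps. I'll go to (0.562, 0.060) and check the clearance before pressing.

>>> servo_tool(
  steps=[
    [20,-17,0,0,0,0],
    [40,-34,0,0,0,0],
    [55.5,-48,0,0,0,0],
    [55.5,-48,10,0,0,0],
    [55.5,-48,26,0,0,0],
    [55.5,-48,27,0,0,0],
    [55.5,-48,27,0,0,0],
    [55.5,-48,27,0,0,0],
  ],
)

```text
clock: 11.2
position: [0.5631, 0.0599, 0.1543]
ee_rot: [0.0, 0.136, 0.991, 0.0]
contact_force: [-0.5, -0.4, 0.4]
width: 0.0
```

```bash
python3 look.py e4
```

```text
11.2 [0.5631 0.0599 0.1543] [1.78686466e-04 1.35860414e-01 9.90727967e-01 1.05710861e-04]
scene white 40 [0.1332 0.1339 0.135 ]
scene yellow 44 [0.1332 0.134  0.135 ]
scene green 43 [0.1333 0.1346 0.1351]
scene red 37 [0.1398 0.1409 0.1424]
scene blue1 39 [0.1399 0.1409 0.1415]
scene blue2 50 [0.1396 0.1413 0.1418]
side white 30 [0.1346 0.1351 0.1361]
side yellow 33 [0.1344 0.1353 0.1365]
side green 30 [0.1346 0.1353 0.1359]
side red 29 [0.1416 0.1425 0.1431]
side blue1 39 [0.1413 0.1422 0.1432]
side blue2 2 [0.1339 0.1378 0.1397]
```

View pics/e4.png

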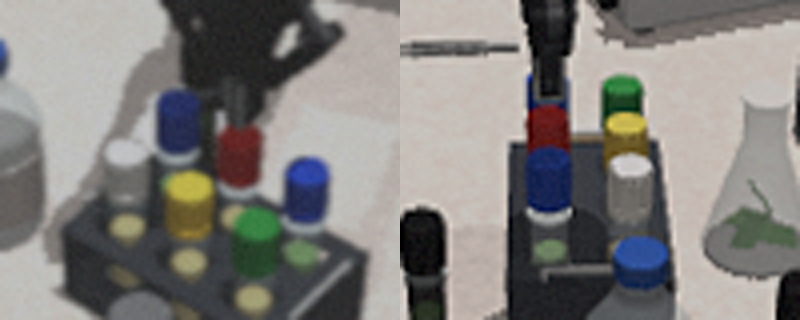

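The fingertips are centred over red and clear of both blue caps.

>>> servo_tool(
  steps=[
    [1,0,7,0,0,0],
    [1,0,12,0,0,0],
    [1,0,14,0,0,0],
    [1,0,16,0,0,0],
    [1,0,18,0,0,0],
    [1,0,20,0,0,0],
    [1,0,21,0,0,0],
    [1,0,21,0,0,0],
  ],
)

```text
clock: 12.1
position: [0.5615, 0.06, 0.1334]
ee_rot: [0.0, 0.136, 0.991, 0.0]
contact_force: [-0.6, 0.6, 2.9]
width: -0.0002
```

>>> servo_tool(
  steps=[
    [0,0,0.5,0,0,0],
    [0,0,1,0,0,0],
    [0,0,1.5,0,0,0],
    [0,0,2,0,0,0],
    [0,0,2,0,0,0],
    [0,0,2,0,0,0],
  ],
)

```text
clock: 12.7
position: [0.5621, 0.06, 0.1324]
ee_rot: [0.001, 0.136, 0.991, 0.0]
contact_force: [-1.2, -0.3, 8.4]
width: -0.0002
```

>>> servo_tool(
  steps=[
    [0,0,-3,0,0,0],
    [0,0,-8,0,0,0],
    [0,0,-20,0,0,0],
    [0,0,-50,0,0,0],
    [0,0,-90,0,0,0],
    [0,0,-120,0,0,0],
    [0,0,-120,0,0,0],
    [0,0,-120,0,0,0],
  ],
)

```text
clock: 13.5
position: [0.5616, 0.06, 0.2522]
ee_rot: [0.001, 0.136, 0.991, 0.0]
contact_force: [-0.5, 0.6, -0.6]
width: -0.0001
```

```bash
python3 look.py e5
```

```text
13.5 [0.5616 0.06   0.2522] [8.33868231e-04 1.35983499e-01 9.90710741e-01 1.41757740e-04]
scene white 38 [0.1332 0.1339 0.1346]
scene yellow 44 [0.1332 0.1341 0.135 ]
scene green 43 [0.1333 0.134  0.1345]
scene red 39 [0.133  0.1338 0.1344]
scene blue1 36 [0.1399 0.1408 0.1417]
scene blue2 40 [0.14   0.1413 0.1425]
side white 34 [0.1347 0.1352 0.136 ]
side yellow 30 [0.134  0.1349 0.1354]
side green 26 [0.134  0.1349 0.1355]
side red 32 [0.1343 0.1354 0.136 ]
side blue1 40 [0.1413 0.1417 0.143 ]
side blue2 32 [0.1412 0.142  0.1425]
```

View pics/e5.png

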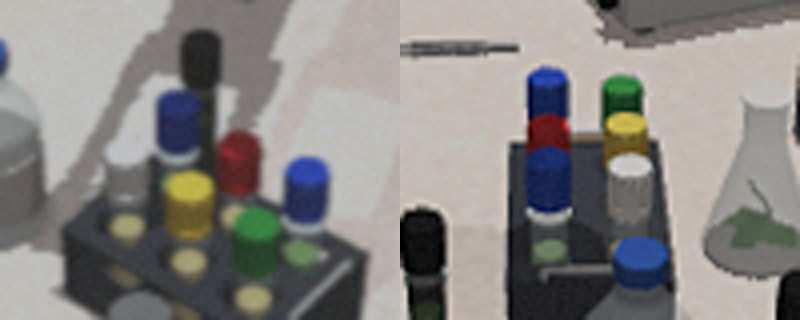

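All four caps are down with no ring gap showing. Both blue caps are still raised, and the arm is clear. Handing in.

```bash
python3 -c "
from rig import sign_off
print(sign_off())"
```

```text
the job is handed in; nothing more can be done
None
```

I sealed the caps in the order white, yellow, green, red, pressing from above with the shut fingertips. I handed the job in at about 13.6 s, and no verdict was reported.

- **Force:** the highest reading I saw was about 8.5 N, taken at the end of each move, so brief peaks in between would not show.
- **Sealed caps:** in the last check, both fixed cameras put all four tops about 7 mm lower than at the start, at about 0.133–0.135 m.
- **Blue caps:** both are still at their starting height of about 0.141 m.
- **Everything else:** the rack and tubes showed no visible movement, and the arm was clear at z = 0.25 m. I did not re-measure the other items on the bench, but the arm never went near them.
- **Disagreement:** the two cameras differ by a steady 1–1.5 mm in height, which is within the calibration tolerance. No checks failed.

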